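Warm the jam: jar on the warming plate, dial clicked round to two dots

TASK

Please get the jam warming: first stand the jam jar upright on the steel top of the warming plate and let go of it, then turn the plate's stiff six-sided knob clockwise from off, past the one-dot notch, until it clicks home in the two-dot notch. Do not let the knob run on to three dots, never tip the jar, and leave everything else on the counter where it is.

Things in the scene. Friction and masses are not known exactly. Their poses are not given: they have to be found in the camera images.
- jam_jar: Closed glass jam jar with a yellow screw lid, 60 mm across (lid 58 mm), 85 mm tall, 0.35 kg, standing loose on the counter. Origin: centre of its underside, z up.
- warmer: White warming plate, fixed to the counter, turned up to 0.3 rad: housing 270 mm deep (x), 240 mm wide (y), 72 mm tall; on its back part a flat steel plate, along its front (-x) a panel 110 mm deep that slopes down to the front edge and carries the knob. Origin: centre of its underside, z up.
- plate_top (a point): Centre of the upper face of the flat steel plate, 150 mm (warmer x) by 200 mm (warmer y), 78 mm above the counter; axes as the warmer's.
- knob_grip (a point): Grip point on the knob's axis, 30 mm out from the panel. Black six-sided prism, 48 mm across flats, 55 mm across corners, end face 44 mm out, over a round skirt 62 mm across that ends 8 mm out. Turns with the knob: z = axis, straight out of the panel, leaning 0.40 rad from vertical towards the warmer's front; x = white pointer, over a corner; flats face +-y and 60 degrees either side of it.
- knob (a joint): Turn in rad, growing clockwise seen from outside. Sprung notches with black marks on the panel: off (bar) 0.00, where it starts; one dot 1.20; two dots 2.40; three dots 3.60. Between them it resists with up to 0.3 Nm; humps at 0.60, 1.80, 3.00: let go before a hump it springs back, past it, it snaps on to the next notch. End stops lie 0.25 rad beyond the outer notches.
- service_bell: Chromed counter bell, dome 83 mm across, 62 mm tall, loose on the counter. Bystander. Origin: centre of its underside.
- card_reader: Small white square card reader, 68x68x14 mm, lying loose on the counter. Bystander. Origin: centre of its underside.
- order_pad: Black-covered note pad, 120x90x16 mm, lying loose on the counter near its front edge. Bystander. Origin: centre of its underside.
- tongs_1: Steel bread tongs, 222x45x18 mm, lying loose on the counter near its front edge. Bystander. Origin: centre of its underside, x along its length.
There are look-alikes about, which are no part of the job. What is meant by the jam_jar is not blue, pink or turquoise, and is the smaller of those in its own colour.

How it is judged:
On the way, in this order (a step that is already met when the one before it is completed fails the run):
1. the jam jar stands on the steel plate, let go of, with the knob still short of two dots (x of jam_jar in the frame of plate_top between -0.047 and 0.047 m and y of jam_jar in the frame of plate_top between -0.072 and 0.072 m and z of jam_jar in the frame of plate_top between -0.006 and 0.006 m and angle between jam_jar's own z axis and vertical below 0.1 rad and linear speed of jam_jar below 0.03 m/s and contact force between jam_jar and the fingers below 0.05 N and value of joint knob below 2 rad), for 0.3 s.
2. the knob has clicked into the two-dot notch (value of joint knob between 2.2 and 2.6 rad), for 0.2 s.
At the end, for the whole second after the job is handed in: The jam jar stands upright (within 0.1 rad) and at rest with its base wholly on the steel plate (its centre within 47 mm of the plate's centre in x and 72 mm in y, its underside within 6 mm of the plate), and the knob rests in the two-dot notch (joint between 2.2 and 2.6 rad), not moving (all of step 2 and x of jam_jar in the frame of plate_top between -0.047 and 0.047 m and y of jam_jar in the frame of plate_top between -0.072 and 0.072 m and z of jam_jar in the frame of plate_top between -0.006 and 0.006 m and angle between jam_jar's own z axis and vertical below 0.1 rad and linear speed of jam_jar below 0.03 m/s and velocity of joint knob between -0.1 and 0.1 rad/s); the robot touches nothing.
It fails at once if the knob runs past two dots over the last hump to three dots (value of joint knob above 3.1 rad).
It fails at once if the jam jar is tipped (over 0.6 rad) (angle between jam_jar's own z axis and vertical above 0.6 rad).
It fails at once if the bell, card reader, note pad or tongs is shifted by more than 30 mm (distance of any of service_bell, card_reader, order_pad, tongs_1 from where it was at the start of the episode above 0.03 m).
It also fails if it takes over 67 s, if anything falls off the work surface, if the arm or the gripper's body presses on something with over 40 N, if the wrist force passes 120 N, or if a joint passes its speed limit or range.

ROBOT

A 7-joint arm with a two-finger parallel gripper is mounted at the origin on a cart in front of the work surface, level with it; the furniture and walls round the work are solid. World frame = base frame: x ahead of the robot, y to its left, z up, the work surface at z = 0. Lengths are in m, angles in rad, forces in N, time in s.
With the tool pointing down it reaches from about 0.35 to 0.9 m from the base axis. Payload 19.9 kg.
Tool frame: the origin (TCP) lies at the centre of the arm's flange, where the gripper is bolted on; the fingertips stand 173 mm ahead of it and the grasp point (between the pads) lies 155 mm ahead of it (ctrl.hold_point_z is the distance from the TCP to the grasp point, in m); x points along the fingers, y is the direction in which the jaws open and shut, and the axes are right-handed (so a half turn about x gives the same grasp; the last joint's range is limited). The gripper opens to 85 mm and grips with 20 to 120 N. Pads are 22 mm wide; open, the fingers measure 114 mm over their backs; the gripper's body (76 mm by 85 mm) begins 54 mm behind the grasp point. The pads swing forward as they close: fully open they stand 13 mm farther back than shut.
Start: joints at [1.22, 0.417, -0.01, 1.614, 0.005, 1.111, -0.053], TCP at [0.191, -0.595, 0.405] pointing down, gripper open.
Joint ranges: [-2.81, 2.81], [-0.39, 2.02], [-1.27, 1.25], [0.06, 2.57], [-1.19, 4.33], [0.19, 2], [-2.82, 2.82]. Speed limits (rad/s): [1.89, 1.89, 2.39, 2.39, 3.01, 3.01, 3.01].

INTERFACE

Orientations are given as a unit quaternion [x, y, z, w].
In Python, from station import ctrl gives the robot as it stands. The module is installed in compiled form; this text tells all that it offers.
- The arm moves only by the tool apply_moves, never from a script. Its argument "targets" is a list of rows, each an object with "xyz": the shift along the world's x, y, z in mm, a list of three; "spin": the turn about the world's z in degrees; "claw": the opening in per cent of the stroke, from 0 (shut) to 100 (fully open). A call has 1 to 20 rows; each row is the pose to reach, as a shift and turn from the pose commanded when the call began; what a row does not reach only later rows make up. A row lasts 1/12 s, in which the tool goes at most 41.7 mm and 7.16 degrees, less where a joint would pass 70% of its speed; a pose out of reach is approached as far as the arm can. A call with a gripper value outside its range is refused whole. The fingers move at their own pace and stop on an object; the grip force is fixed at half the most. Time passes only in rows, so rows that repeat a pose let the fingers close. It gives the time, the measured TCP pose, the force and the opening at its end, in the units of the state.
- ctrl.observe(): the state, without advancing time (a new reading comes with each control period).
- ctrl.read_camera(name): name is "scene" or "top"; returns a dict with "frame" (480x640x3 uint8, red, green, blue), "fx", "fy", "cx", "cy" (pixels), "R" (3x3) and "t" (3): a world point X has camera coordinates R X + t. Camera axes: x right, y down, z forward; pixel columns grow to the right and rows downward; lengths in m; the calibration is good to about 2 mm. A picture is of the moment at which its call begins. There is no depth.
- ctrl.job_done(): hands the job in, once; it reports no verdict.
The state is a dict: "clock": time; "qpos": joint angles; "joint_velocities": joint speeds; "joint_efforts": joint torques, N m; "tool_pos": TCP position; "orientation": TCP orientation; "wrist_force": force on the tool from outside, world axes, zero at the start; "torque": the same for the moment, N m; "gripper_width": finger opening in m.
Only numpy, scipy, OpenCV 4.12 (cv2) and the standard library are available. Lean on these libraries where they do the work, as an engineer would, in place of code of your own. Each camera call takes 0.05 s, during which the arm holds its last target.

## Working session

There is one attempt and no reset: what is moved stays moved. The work goes in short steps, Python scripts to look and compute and a tool call to move; the robot and the scene stay as the last step left them, time stands still between calls to the robot, and variables do not carry over. Pictures are saved under pics/ and viewed, and the job is handed in when it is done.

Besides the shell and the picture viewer there is one more tool, called after "Request:" as a command line: name --argument value ..., lists and objects as JSON in quotes. apply_moves: Moves the arm, as the interface text tells. Its arguments: {"type":"object","properties":{"targets":{"type":"array"}},"required":["targets"]}

```bash
mkdir -p pics; python3 - <<'E'
from station import ctrl
import cv2
s=ctrl.observe()
print(s)
for n in("scene","top"):
    c=ctrl.read_camera(n); cv2.imwrite(f"pics/{n}0.png",c["frame"][:,:,::-1]); print(n,c["fx"],c["fy"],c["cx"],c["cy"],c["R"],c["t"])
print(ctrl.hold_point_z)
E
```

```text
{'clock': 0.0, 'qpos': array([ 1.21950472,  0.41798692, -0.0103264 ,  1.61418553,  0.00472513,
        1.11068089, -0.05301895]), 'joint_velocities': array([ 0.00072475,  0.00102103, -0.00083933,  0.00104381,  0.0010442 ,
        0.00049926,  0.00053619]), 'joint_efforts': array([ 1.70897279e-04, -8.64448571e+01,  6.79062009e-01, -4.34899056e+01,
        1.90669089e-02,  7.47222832e-03,  4.36679761e-05]), 'tool_pos': array([ 0.19051   , -0.5951146 ,  0.40404718]), 'orientation': array([-0.69853579, -0.10952294,  0.6987436 , -0.10867316]), 'wrist_force': array([-0.06400785, -0.1014803 ,  0.28371921]), 'torque': array([-0.04311097,  0.01877007, -0.09109956]), 'gripper_width': 0.08518148020464845}
scene 606.1555361835298 606.1555361835298 319.440116705382 235.8378508739159 [[-0.61448543 -0.78884481 -0.01146816]
 [-0.47689891  0.38299071 -0.79112928]
 [ 0.62847043 -0.48066826 -0.61154144]] [0.31229908 0.29082585 1.269932  ]
top 508.4144879211502 508.4144879211502 320.26529886836556 245.32679762450107 [[-0.02777852 -0.99959192 -0.00665928]
 [-0.99260261  0.02837072 -0.11804732]
 [ 0.11818807  0.00333084 -0.99298564]] [0.00958169 0.50632343 1.16944042]
0.1547
```

View pics/scene0.png

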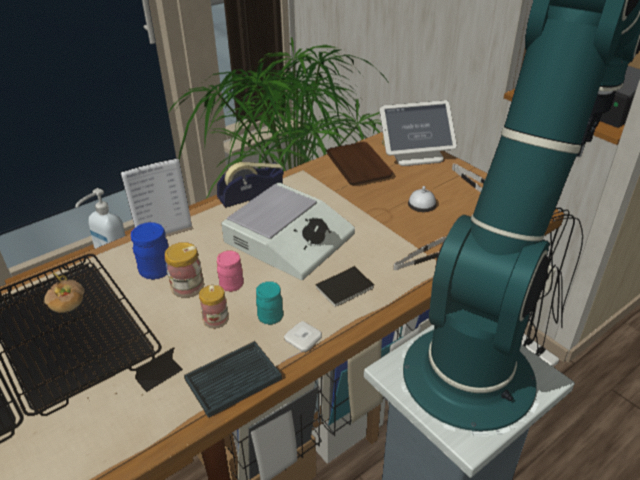

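View pics/top0.png

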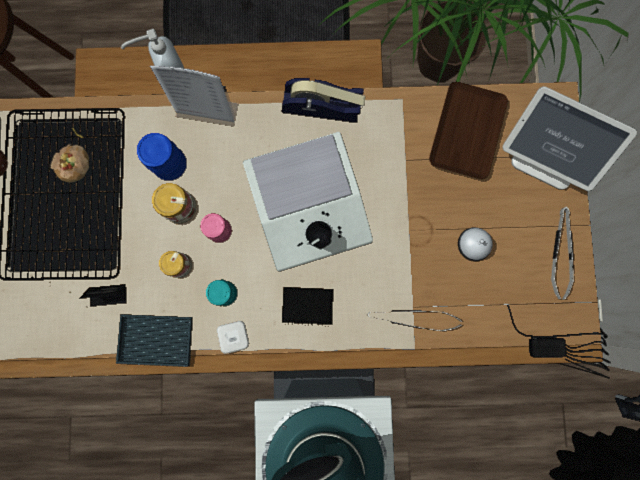

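The target is the smaller yellow-lidded jar, at top (174,263) and scene (212,305). The warmer is at top (308,200), with its knob at about (318,235). Next I'll measure these and zoom in.

```bash
cat > h.py <<'E'
import numpy as np, cv2
from station import ctrl
def ray(c,u,v):
    R=np.array(c["R"]);t=np.array(c["t"])
    d=R.T@np.array([(u-c["cx"])/c["fx"],(v-c["cy"])/c["fy"],1]); return -R.T@t,d
def onz(c,u,v,z):
    o,d=ray(c,u,v); return o+d*(z-o[2])/d[2]
def proj(c,X):
    p=np.array(c["R"])@np.array(X)+np.array(c["t"]); return c["fx"]*p[0]/p[2]+c["cx"],c["fy"]*p[1]/p[2]+c["cy"]
def tri(c1,p1,c2,p2):
    o1,d1=ray(c1,*p1);o2,d2=ray(c2,*p2)
    A=np.stack([d1,-d2],1);s=np.linalg.lstsq(A,o2-o1,rcond=None)[0]
    a=o1+d1*s[0];b=o2+d2*s[1];return (a+b)/2,np.linalg.norm(a-b)
E
python3 - <<'E'
from h import *
t=ctrl.read_camera("top");s=ctrl.read_camera("scene")
for n,c,roi in(("top",t,(150,240,200,290)),("scene",s,(190,275,240,335))):
    f=c["frame"];hsv=cv2.cvtColor(f,cv2.COLOR_RGB2HSV)
    m=cv2.inRange(hsv,(18,120,90),(32,255,255)); k=np.zeros_like(m);x0,y0,x1,y1=roi;k[y0:y1,x0:x1]=m[y0:y1,x0:x1]
    cs,_=cv2.findContours(k,cv2.RETR_EXTERNAL,cv2.CHAIN_APPROX_NONE)
    q=max(cs,key=cv2.contourArea);print(n,cv2.boundingRect(q),cv2.fitEllipse(q))
    u,v=cv2.fitEllipse(q)[0];print(onz(c,u,v,.085),onz(c,u,v,.078))
f=t["frame"];hsv=cv2.cvtColor(f,cv2.COLOR_RGB2HSV)
for p in((300,180),(260,145),(280,245),(270,230),(340,250)):print(p,hsv[p[1],p[0]])
x0,y0=235,125
cv2.imwrite("pics/wt.png",cv2.resize(f[y0:y0+150,x0:x0+150,::-1],None,fx=4,fy=4,interpolation=cv2.INTER_CUBIC))
f=s["frame"];x0,y0=215,175
cv2.imwrite("pics/ws.png",cv2.resize(f[y0:y0+105,x0:x0+145,::-1],None,fx=5,fy=5,interpolation=cv2.INTER_CUBIC))
E
```

```text
top (159, 251, 25, 25) ((170.48789978027344, 263.34844970703125), (22.90816879272461, 23.59105110168457), 103.1339340209961)
[0.46872393 0.33242558 0.085     ] [0.46936531 0.33452734 0.078     ]
scene (199, 286, 25, 19) ((211.03359985351562, 295.1988525390625), (17.88423728942871, 25.537853240966797), 83.22666931152344)
[0.464089   0.33851102 0.085     ] [0.47113687 0.33543287 0.078     ]
(300, 180) [113  13 154]
(260, 145) [ 24  35 183]
(280, 245) [ 75  17 183]
(270, 230) [ 68  15 186]
(340, 250) [ 72  12 103]
```

View pics/wt.png

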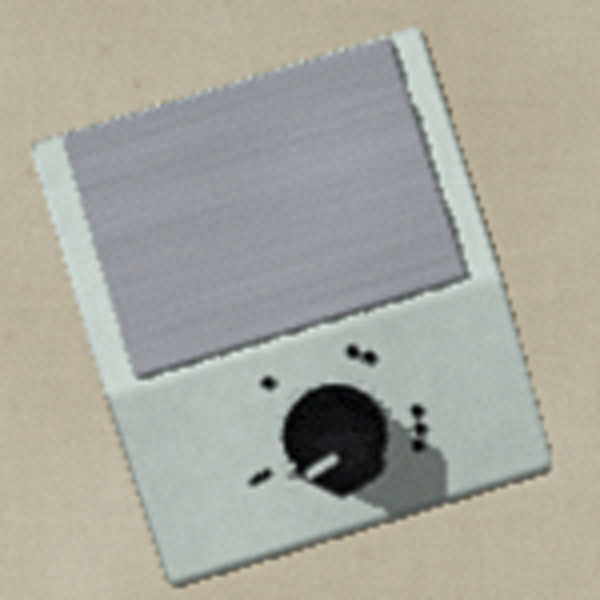

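View pics/ws.png

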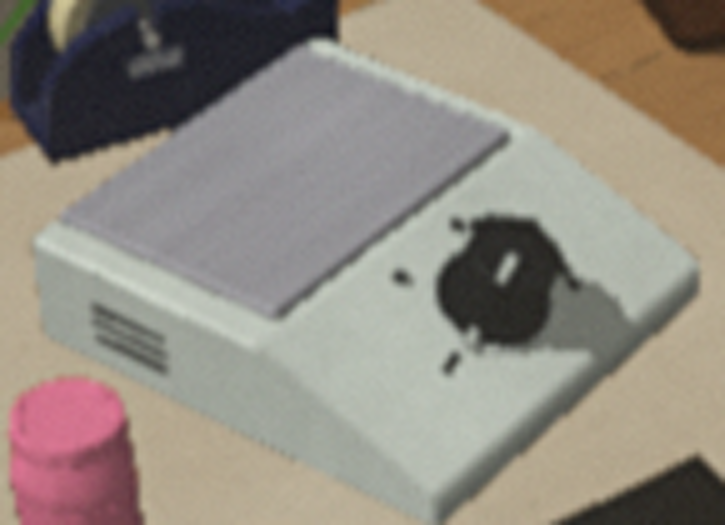

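```bash
python3 - <<'E'
from h import *
from scipy.spatial.transform import Rotation as Ro
t=ctrl.read_camera("top");s=ctrl.read_camera("scene")
print("tool axes\n",Ro.from_quat(ctrl.observe()["orientation"]).as_matrix().round(3))
# plate corners
ct=[onz(t,235+u/4-.4,125+v/4-.4,.078)[:2] for u,v in((66,133),(392,40),(467,275),(138,378))]
cs=[onz(s,215+u/5-.4,175+v/5-.4,.078)[:2] for u,v in((60,217),(318,42),(508,137),(278,312))]
for P in(ct,cs):
    P=np.array(P);print(P.round(4).tolist(),"c",P.mean(0),"w",np.linalg.norm(P[1]-P[0]),np.linalg.norm(P[2]-P[3]),"d",np.linalg.norm(P[3]-P[0]),np.linalg.norm(P[2]-P[1]))
    ey=(P[0]-P[1]+P[3]-P[2]);print("yaw",np.arctan2(ey[1],ey[0])-np.pi/2)
    ex=P[0]-P[3]+P[1]-P[2];print("yaw",np.arctan2(ex[1],ex[0]))
# jar: lid outline
for n,c,roi in(("top",t,(150,240,200,290)),("scene",s,(190,275,240,335))):
    x0,y0,x1,y1=roi;k=6 if n=="top" else 5
    cv2.imwrite(f"pics/j{n}.png",cv2.resize(c["frame"][y0:y1,x0:x1,::-1],None,fx=8,fy=8,interpolation=cv2.INTER_CUBIC))
E
```

```text
tool axes
 [[-0.     0.305 -0.952]
 [ 0.    -0.952 -0.305]
 [-1.    -0.     0.   ]]
[[0.709, 0.1495], [0.7589, -0.0407], [0.6185, -0.0794], [0.5642, 0.1101]] c [0.66265384 0.03486413] w 0.19659384041315164 0.19708032151158997 d 0.15004547515756403 0.14560709765927027
yaw 0.2679863508090925
yaw 0.2671356944525316
[[0.7034, 0.1555], [0.7574, -0.0468], [0.6144, -0.0727], [0.5643, 0.112]] c [0.65985828 0.03700271] w 0.2093549061418403 0.1914195241769647 d 0.14572061709680081 0.14529070293199178
yaw 0.26277060377283457
yaw 0.24108211896131707
```

View pics/jtop.png

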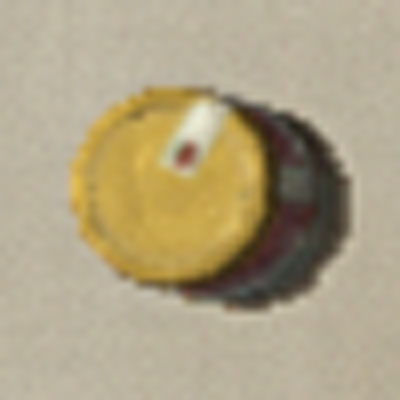

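View pics/jscene.png

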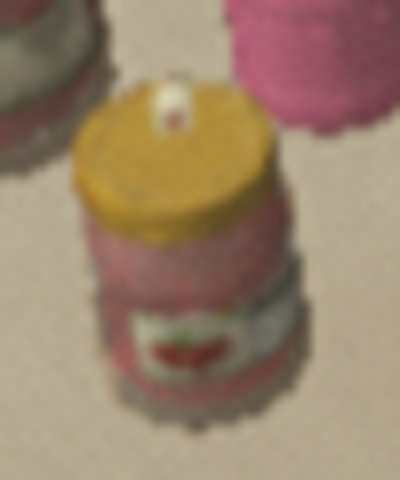

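```bash
python3 - <<'E'
from h import *
t=ctrl.read_camera("top");s=ctrl.read_camera("scene")
pc=np.array([.662,.036]);yaw=.264
ex=np.array([np.cos(yaw),np.sin(yaw)]);ey=np.array([-ex[1],ex[0]])
def W(x,y,z): # rel. to plate centre
    return np.r_[pc+ex*x+ey*y,z]
for z in(.08,.089): 
    p=onz(t,318.3,233.9,z)[:2]-pc;print(z,p@ex,p@ey,p+pc)
# warmer housing corners check: plate centre assumed at warmer x=+50
im=[t["frame"][:,:,::-1].copy(),s["frame"][:,:,::-1].copy()]
print([onz(t,235+u/4-.4,125+v/4-.4,z) for u,v,z in((36,145,.072),(415,30,.072),(178,584,.025),(548,468,.025))])
a=np.array([-np.sin(.4),0,np.cos(.4)]);u=np.array([np.cos(.4),0,np.sin(.4)])
K=np.array([-130,0,48.7])/1000
for i,(c,x0,y0,w,h,sc) in enumerate(((t,285,195,70,70,8),(s,280,205,75,60,8))):
    I=cv2.resize(im[i][y0:y0+h,x0:x0+w],None,fx=sc,fy=sc,interpolation=cv2.INTER_CUBIC)
    cv2.imwrite(f"pics/kraw{i}.png",I)
    for r,hh,n,off,col in((.0275,.044,6,1.80,(0,0,255)),(.031,.008,40,0,(0,255,0))):
        for j in range(n):
            th=off+j*2*np.pi/n;q=K+a*hh+u*r*np.cos(th)+np.array([0,1,0])*r*np.sin(th)
            U,V=proj(c,W(*q));cv2.circle(I,(int((U-x0+.5)*sc),int((V-y0+.5)*sc)),2 if n>6 else 4,col if j else (255,0,0),-1)
    cv2.imwrite(f"pics/k{i}.png",I)
E
cd pics; python3 -c "
import cv2,numpy as np
a=[cv2.imread(f'{n}{i}.png') for i in (0,1) for n in('kraw','k')]
a=[cv2.resize(x,(400,300)) for x in a]
cv2.imwrite('kk.png',np.vstack([np.hstack(a[:2]),np.hstack(a[2:])]))"
```

```text
0.08 -0.14035787757028603 -0.0005192070327813924 [ 0.52664046 -0.00112677]
0.089 -0.14160698334857838 -0.00024329308737110238 [ 0.52536263 -0.00118636]
[array([0.70414611, 0.16780647, 0.072     ]), array([ 0.7666053 , -0.05448634,  0.072     ]), array([0.44980862, 0.09396553, 0.025     ]), array([ 0.51240453, -0.12651454,  0.025     ])]
```

View pics/kk.png

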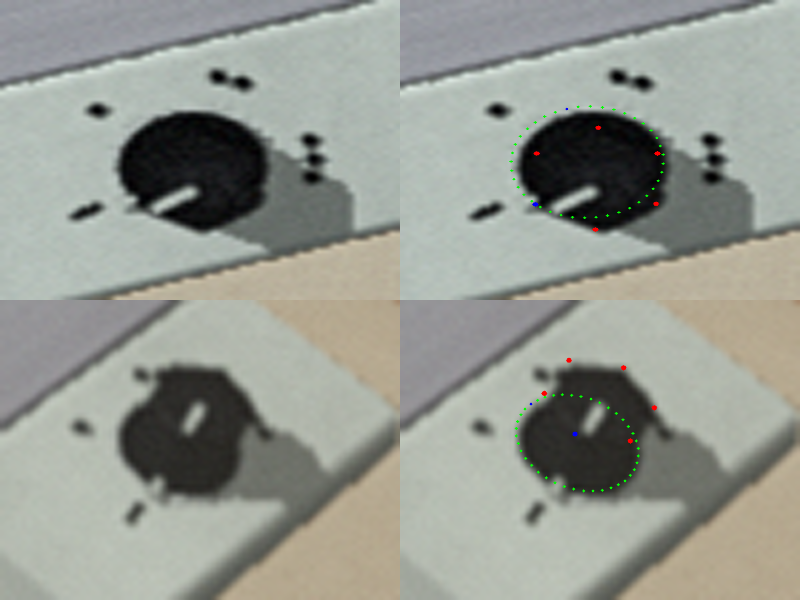

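Request:
apply_moves --targets '[{"xyz":[230,300,0],"spin":0,"claw":100},{"xyz":[230,300,0],"spin":0,"claw":100},{"xyz":[230,300,0],"spin":0,"claw":100},{"xyz":[230,300,0],"spin":0,"claw":100},{"xyz":[230,300,0],"spin":0,"claw":100},{"xyz":[230,300,0],"spin":0,"claw":100},{"xyz":[230,300,0],"spin":0,"claw":100},{"xyz":[230,300,0],"spin":0,"claw":100},{"xyz":[230,300,0],"spin":0,"claw":100},{"xyz":[278,600,0],"spin":0,"claw":100},{"xyz":[278,600,0],"spin":0,"claw":100},{"xyz":[278,600,0],"spin":0,"claw":100},{"xyz":[278,600,0],"spin":0,"claw":100},{"xyz":[278,600,0],"spin":0,"claw":100},{"xyz":[278,600,0],"spin":0,"claw":100},{"xyz":[278,600,0],"spin":0,"claw":100},{"xyz":[278,700,0],"spin":0,"claw":100},{"xyz":[278,800,0],"spin":0,"claw":100},{"xyz":[278,800,0],"spin":0,"claw":100},{"xyz":[278,800,0],"spin":0,"claw":100}]'

```text
clock: 2.07
tool_pos: [0.4676, 0.1588, 0.405]
orientation: [0.699, 0.109, -0.698, 0.109]
wrist_force: [1.3, -0.2, -0.6]
gripper_width: 0.0853
```

```bash
python3 - <<'E'
from h import *
pc=np.array([.661,.0355]);yaw=.275
ex=np.array([np.cos(yaw),np.sin(yaw)]);ey=np.array([-ex[1],ex[0]])
t=cv2.imread("pics/top0.png");s=cv2.imread("pics/scene0.png")
ct=ctrl.read_camera("top");cs=ctrl.read_camera("scene")
a=np.r_[-np.sin(.4)*ex,np.cos(.4)];u=np.r_[np.cos(.4)*ex,np.sin(.4)];y=np.r_[ey,0]
K=np.array([.5345,-.0012,.0487]);o=[]
for c,f,x0,y0,w,h,sc in((ct,t,285,195,70,70,8),(cs,s,280,205,75,60,8)):
    I=cv2.resize(f[y0:y0+h,x0:x0+w],None,fx=sc,fy=sc,interpolation=cv2.INTER_CUBIC)
    for r,hh,n,off,col in((.0275,.044,6,1.80,(0,0,255)),(.031,.008,40,0,(0,255,0))):
        for j in range(n):
            th=off+j*2*np.pi/n;q=K+a*hh+u*r*np.cos(th)+y*r*np.sin(th)
            U,V=proj(c,q);cv2.circle(I,(int((U-x0+.5)*sc),int((V-y0+.5)*sc)),2 if n>6 else 4,col if j else (255,0,0),-1)
    o.append(cv2.resize(I,(400,400)))
cv2.imwrite("pics/k2.png",np.hstack(o))
E
```

```text
(no output)
```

View pics/k2.png

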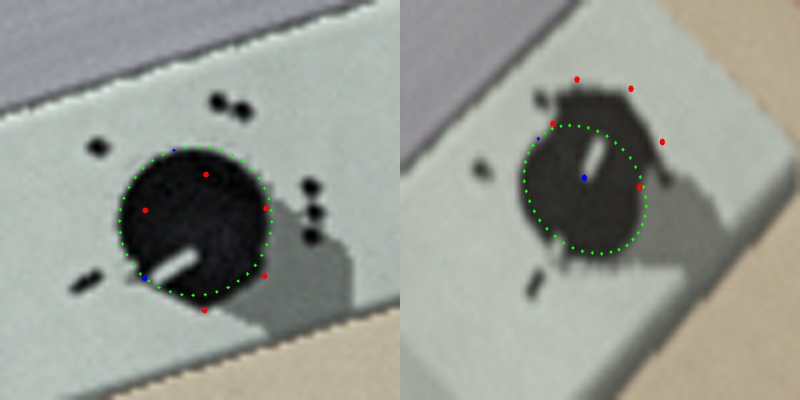

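The overlay of the knob matches the top view to about 1 px. I'll settle the arm first to learn its commanded pose.

Request:
apply_moves --targets '[{"xyz":[0,0,0],"spin":0,"claw":100},{"xyz":[0,0,0],"spin":0,"claw":100},{"xyz":[0,0,0],"spin":0,"claw":100}]'

```text
clock: 2.42
tool_pos: [0.4683, 0.1557, 0.4046]
orientation: [-0.699, -0.108, 0.699, -0.109]
wrist_force: [0.8, -0.8, 0.4]
gripper_width: 0.0854
```

Request:
apply_moves --targets '[{"xyz":[0,40,0],"spin":0,"claw":100},{"xyz":[0,80,0],"spin":0,"claw":100},{"xyz":[0,120,0],"spin":0,"claw":100},{"xyz":[0,155,0],"spin":0,"claw":100},{"xyz":[0,178,0],"spin":0,"claw":100},{"xyz":[0,178,-40],"spin":0,"claw":100},{"xyz":[0,178,-70],"spin":0,"claw":100},{"xyz":[0,178,-70],"spin":0,"claw":100},{"xyz":[0,178,-70],"spin":0,"claw":100}]'

```text
clock: 3.17
tool_pos: [0.4685, 0.3339, 0.3344]
orientation: [-0.698, -0.108, 0.699, -0.109]
wrist_force: [0.6, -0.4, 0.9]
gripper_width: 0.0853
```

```bash
python3 - <<'E'
from h import *
for i,(n,x0,y0,w,h) in enumerate((("top",100,180,160,150),("scene",130,180,200,180))):
    c=ctrl.read_camera(n);f=c["frame"][:,:,::-1].copy()
    for P in ([.468,.334,.085],[.468,.334,0]):
        U,V=proj(c,P);cv2.circle(f,(int(U),int(V)),1,(0,0,255),-1)
    cv2.imwrite(f"pics/a{i}.png",cv2.resize(f[y0:y0+h,x0:x0+w],(400,400)))
cv2.imwrite("pics/a.png",np.hstack([cv2.imread(f"pics/a{i}.png") for i in(0,1)]))
E
```

```text
(no output)
```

View pics/a.png

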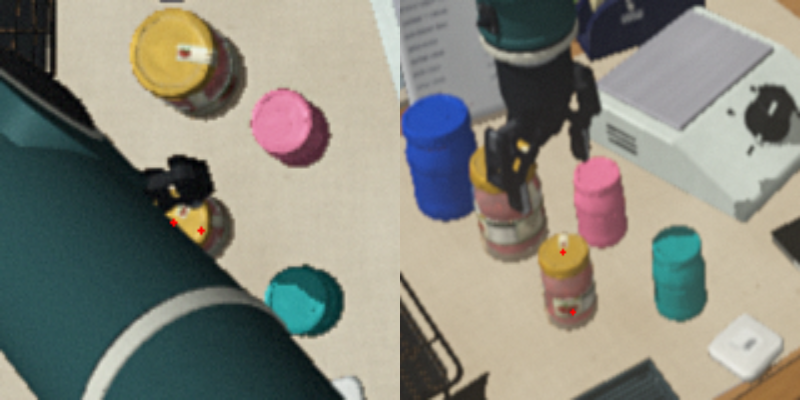

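The open jaws straddle the jar (scene dot at the lid centre, neighbours clear). Next I descend and grip.

Request:
apply_moves --targets '[{"xyz":[0,0,-35],"spin":0,"claw":100},{"xyz":[0,0,-70],"spin":0,"claw":100},{"xyz":[0,0,-100],"spin":0,"claw":100},{"xyz":[0,0,-120],"spin":0,"claw":100},{"xyz":[0,0,-134],"spin":0,"claw":100},{"xyz":[0,0,-134],"spin":0,"claw":100},{"xyz":[0,0,-134],"spin":0,"claw":100},{"xyz":[0,0,-134],"spin":0,"claw":40},{"xyz":[0,0,-134],"spin":0,"claw":40},{"xyz":[0,0,-134],"spin":0,"claw":40},{"xyz":[0,0,-134],"spin":0,"claw":40},{"xyz":[0,0,-134],"spin":0,"claw":40},{"xyz":[0,0,-134],"spin":0,"claw":40}]'

```text
clock: 4.35
tool_pos: [0.4688, 0.335, 0.2028]
orientation: [0.7, 0.109, -0.698, 0.109]
wrist_force: [-3.4, -4.9, 19.3]
gripper_width: 0.0582
```

Request:
apply_moves --targets '[{"xyz":[0,0,15],"spin":0,"claw":40},{"xyz":[0,0,40],"spin":0,"claw":40},{"xyz":[0,0,70],"spin":0,"claw":40},{"xyz":[0,0,100],"spin":0,"claw":40},{"xyz":[0,0,130],"spin":0,"claw":40},{"xyz":[0,0,150],"spin":0,"claw":40},{"xyz":[0,0,150],"spin":0,"claw":40},{"xyz":[0,0,150],"spin":0,"claw":40},{"xyz":[0,0,150],"spin":0,"claw":40}]'

```text
clock: 5.1
tool_pos: [0.4679, 0.3344, 0.3501]
orientation: [-0.698, -0.109, 0.699, -0.109]
wrist_force: [-0.0, 0.2, -3.6]
gripper_width: 0.0576
```

```bash
python3 - <<'E'
from h import *
c=ctrl.read_camera("scene");f=c["frame"][:,:,::-1];cv2.imwrite("pics/b.png",cv2.resize(f[100:350,100:400],(720,600)))
print(ctrl.observe()["wrist_force"])
E
```

```text
[-0.3364409  -0.55905753 -3.41741797]
```

View pics/b.png

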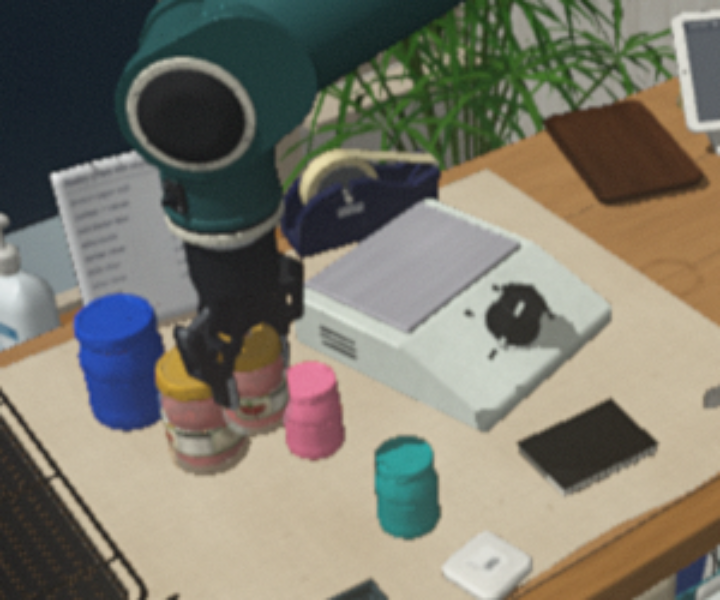

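The jar hangs upright in the gripper, and the load of about 3.4 N matches its 0.35 kg. Next I carry it over the plate.

Request:
apply_moves --targets '[{"xyz":[10,-14,0],"spin":0,"claw":40},{"xyz":[25,-36,0],"spin":0,"claw":40},{"xyz":[44,-63,0],"spin":0,"claw":40},{"xyz":[63,-90,0],"spin":0,"claw":40},{"xyz":[82,-117,0],"spin":0,"claw":40},{"xyz":[101,-144,0],"spin":0,"claw":40},{"xyz":[120,-171,0],"spin":0,"claw":40},{"xyz":[139,-198,0],"spin":0,"claw":40},{"xyz":[158,-225,0],"spin":0,"claw":40},{"xyz":[177,-252,0],"spin":0,"claw":40},{"xyz":[195,-278,0],"spin":0,"claw":40},{"xyz":[207,-295,0],"spin":0,"claw":40},{"xyz":[207,-295,0],"spin":0,"claw":40},{"xyz":[207,-295,-20],"spin":0,"claw":40},{"xyz":[207,-295,-40],"spin":0,"claw":40},{"xyz":[207,-295,-50],"spin":0,"claw":40},{"xyz":[207,-295,-50],"spin":0,"claw":40},{"xyz":[207,-295,-50],"spin":0,"claw":40}]'

```text
clock: 6.65
tool_pos: [0.675, 0.04, 0.3001]
orientation: [-0.698, -0.109, 0.699, -0.109]
wrist_force: [0.9, -0.2, -3.0]
gripper_width: 0.0581
```

```bash
python3 - <<'E'
from h import *
c=ctrl.read_camera("scene");f=c["frame"][:,:,::-1];cv2.imwrite("pics/c.png",cv2.resize(f[100:300,160:400],(720,600)))
o=ctrl.observe();print(o["wrist_force"],o["tool_pos"])
E
```

```text
[-0.32259268 -0.59608429 -2.23189103] [0.67527381 0.04003388 0.30103602]
```

View pics/c.png

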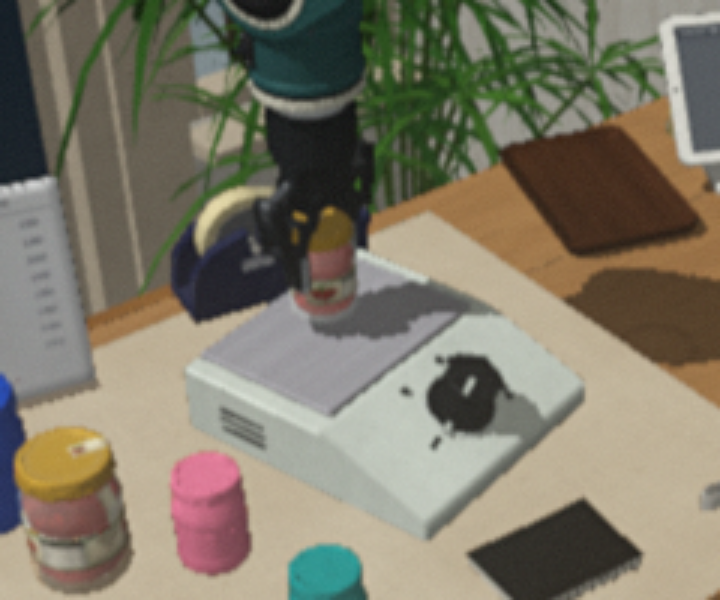

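The jar hangs upright over the plate, at about (330,270) in the enlarged view. I'll lower it until there is contact.

Request:
apply_moves --targets '[{"xyz":[0,0,-8],"spin":0,"claw":40},{"xyz":[0,0,-14],"spin":0,"claw":40},{"xyz":[0,0,-17],"spin":0,"claw":40},{"xyz":[0,0,-18],"spin":0,"claw":40},{"xyz":[0,0,-18],"spin":0,"claw":40}]'

```text
clock: 7.12
tool_pos: [0.6751, 0.0398, 0.2824]
orientation: [-0.698, -0.109, 0.699, -0.109]
wrist_force: [-0.2, -0.1, -3.1]
gripper_width: 0.0577
```

Request:
apply_moves --targets '[{"xyz":[0,0,-1],"spin":0,"claw":40},{"xyz":[0,0,-2],"spin":0,"claw":40},{"xyz":[0,0,-2],"spin":0,"claw":40}]'

```text
clock: 7.37
tool_pos: [0.6752, 0.0399, 0.2815]
orientation: [0.699, 0.109, -0.698, 0.109]
wrist_force: [-3.8, -0.0, 5.6]
gripper_width: 0.0576
```

Request:
apply_moves --targets '[{"xyz":[0,0,0],"spin":0,"claw":70},{"xyz":[0,0,0],"spin":0,"claw":80},{"xyz":[0,0,0],"spin":0,"claw":100},{"xyz":[0,0,0],"spin":0,"claw":100},{"xyz":[0,0,0],"spin":0,"claw":100},{"xyz":[0,0,0],"spin":0,"claw":100},{"xyz":[0,0,20],"spin":0,"claw":100},{"xyz":[0,0,50],"spin":0,"claw":100},{"xyz":[0,0,85],"spin":0,"claw":100},{"xyz":[0,0,120],"spin":0,"claw":100},{"xyz":[0,0,130],"spin":0,"claw":100},{"xyz":[-35,-20,130],"spin":7,"claw":100},{"xyz":[-70,-30,130],"spin":14,"claw":100},{"xyz":[-105,-35,130],"spin":21,"claw":100},{"xyz":[-140,-40,130],"spin":28,"claw":100},{"xyz":[-155,-45,130],"spin":35,"claw":100},{"xyz":[-155,-45,130],"spin":39,"claw":100},{"xyz":[-155,-45,130],"spin":39,"claw":100},{"xyz":[-155,-45,130],"spin":39,"claw":100}]'

```text
clock: 8.95
tool_pos: [0.5203, -0.0054, 0.4109]
orientation: [0.623, 0.335, -0.622, 0.335]
wrist_force: [0.0, 0.1, -0.3]
gripper_width: 0.0855
```

```bash
python3 - <<'E'
from h import *
from scipy.spatial.transform import Rotation as Ro
ims=[]
for n,x0,y0,w,h in(("scene",180,120,200,200),("top",220,110,180,180)):
    c=ctrl.read_camera(n);f=c["frame"][:,:,::-1];ims.append(cv2.resize(f[y0:y0+h,x0:x0+w],(400,400)))
cv2.imwrite("pics/d.png",np.hstack(ims))
o=ctrl.observe();print(o["wrist_force"],o["tool_pos"],o["qpos"],Ro.from_quat(o["orientation"]).as_matrix()[:,1])
E
```

```text
[0.86857219 0.37777512 0.298221  ] [ 0.52053735 -0.00505367  0.4106041 ] [ 0.52977898  0.28791775 -0.68434258  1.84711906  0.20474084  1.07767727
 -0.81489754] [ 8.34889270e-01 -5.50417897e-01 -2.12033149e-04]
```

View pics/d.png

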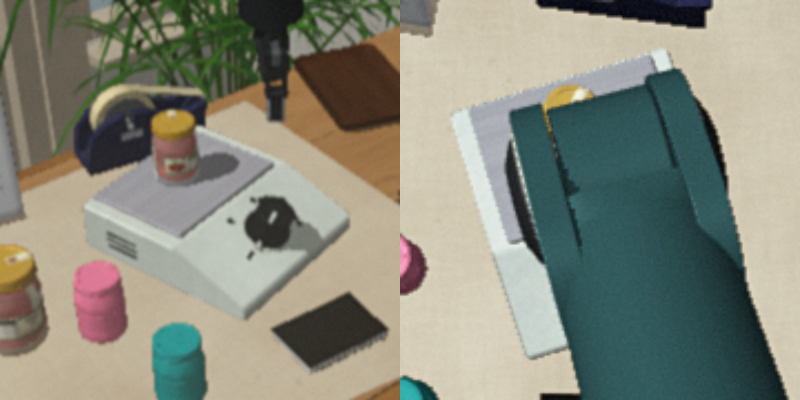

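The jar stands upright on the plate and free of the gripper, and the jaws are aligned at 146.6° over the knob. I'll descend over the knob, watching the force.

Request:
apply_moves --targets '[{"xyz":[2,0,-35],"spin":0,"claw":100},{"xyz":[2,0,-70],"spin":0,"claw":100},{"xyz":[2,0,-105],"spin":0,"claw":100},{"xyz":[2,0,-135],"spin":0,"claw":100},{"xyz":[2,0,-150],"spin":0,"claw":100},{"xyz":[2,0,-160],"spin":0,"claw":100},{"xyz":[2,0,-166],"spin":0,"claw":100},{"xyz":[2,0,-169],"spin":0,"claw":100},{"xyz":[2,0,-169],"spin":0,"claw":100},{"xyz":[2,0,-169],"spin":0,"claw":100}]'

```text
clock: 9.88
tool_pos: [0.5225, -0.0051, 0.2425]
orientation: [0.623, 0.336, -0.622, 0.336]
wrist_force: [0.7, -0.1, -0.1]
gripper_width: 0.0852
```

```bash
python3 - <<'E'
from h import *
ims=[]
c=ctrl.read_camera("scene");f=c["frame"][:,:,::-1];cv2.imwrite("pics/e.png",cv2.resize(f[150:290,220:400],None,fx=4,fy=4))
E
```

```text
(no output)
```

View pics/e.png

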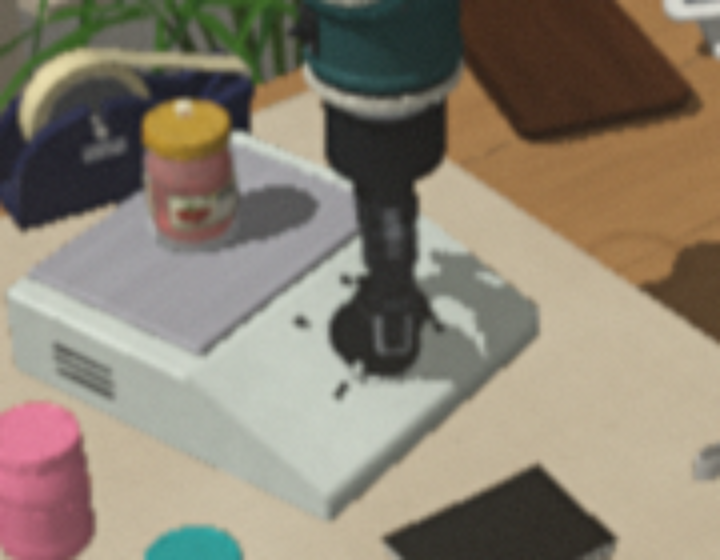

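There was no contact on the way down and the finger sits in front of the front-left flat, at (395,335) in the view. Now I grip.

Request:
apply_moves --targets '[{"xyz":[0,0,0],"spin":0,"claw":60},{"xyz":[0,0,0],"spin":0,"claw":50},{"xyz":[0,0,0],"spin":0,"claw":40},{"xyz":[0,0,0],"spin":0,"claw":40},{"xyz":[0,0,0],"spin":0,"claw":40},{"xyz":[0,0,0],"spin":0,"claw":40}]'

```text
clock: 10.43
tool_pos: [0.5216, -0.0045, 0.2426]
orientation: [-0.622, -0.336, 0.623, -0.336]
wrist_force: [-15.7, 3.4, 27.7]
gripper_width: 0.0509
```

```bash
python3 - <<'E'
from h import *
o=ctrl.observe();print(o["wrist_force"],o["torque"],o["tool_pos"])
E
```

```text
[-15.74896748   3.37001375  27.69758959] [0.8405634  3.40351584 0.04867383] [ 0.52155072 -0.00447758  0.24257347]
```

Request:
apply_moves --targets '[{"xyz":[0,0,0],"spin":-4,"claw":40},{"xyz":[0,0,0],"spin":-8,"claw":40},{"xyz":[0,0,0],"spin":-12,"claw":40},{"xyz":[0,0,0],"spin":-16,"claw":40},{"xyz":[0,0,0],"spin":-20,"claw":40},{"xyz":[0,0,0],"spin":-20,"claw":40}]'

```text
clock: 10.93
tool_pos: [0.5215, -0.0041, 0.2426]
orientation: [-0.671, -0.222, 0.672, -0.221]
wrist_force: [-15.4, 5.0, 25.2]
gripper_width: 0.0484
```

```bash
python3 - <<'E'
from h import *
o=ctrl.observe();print(o["wrist_force"],o["torque"],o["tool_pos"])
c=ctrl.read_camera("scene");f=c["frame"][:,:,::-1];cv2.imwrite("pics/f.png",cv2.resize(f[150:290,220:400],None,fx=4,fy=4))
E
```

```text
[-15.40405075   4.9799555   25.18792115] [1.26292266 3.04037532 0.00376832] [ 0.52152294 -0.00407431  0.2425771 ]
```

View pics/f.png

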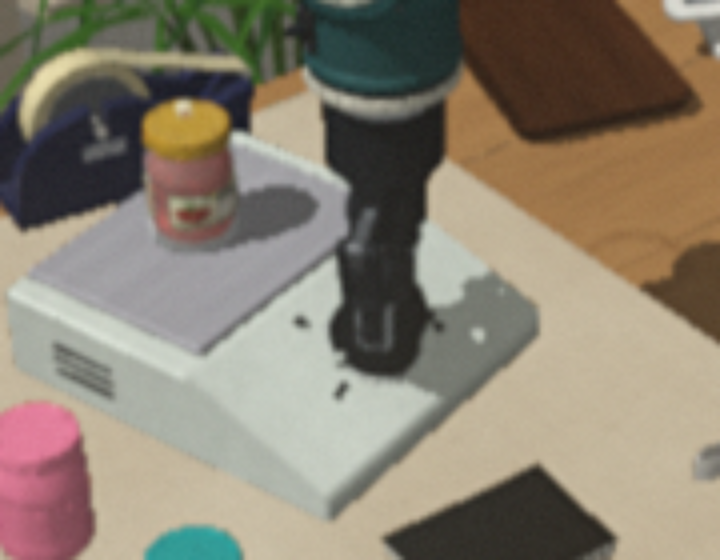

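The opening shrank from 50.9 to 48.4 mm, as expected if the knob follows the jaws. I'll keep turning.

Request:
apply_moves --targets '[{"xyz":[0,0,0],"spin":-4,"claw":40},{"xyz":[0,0,0],"spin":-8,"claw":40},{"xyz":[0,0,0],"spin":-12,"claw":40},{"xyz":[0,0,0],"spin":-16,"claw":40},{"xyz":[0,0,0],"spin":-20,"claw":40},{"xyz":[0,0,0],"spin":-24,"claw":40},{"xyz":[0,0,0],"spin":-28,"claw":40},{"xyz":[0,0,0],"spin":-30,"claw":40},{"xyz":[0,0,0],"spin":-30,"claw":40}]'

```text
clock: 11.73
tool_pos: [0.5217, -0.004, 0.2419]
orientation: [-0.706, -0.042, 0.706, -0.041]
wrist_force: [-5.7, 4.7, 6.8]
gripper_width: 0.047
```

```bash
python3 - <<'E'
from h import *
o=ctrl.observe();print(o["wrist_force"],o["torque"],o["tool_pos"])
E
```

```text
[-5.67798154  4.7220947   6.82342091] [3.01175592 1.39478469 0.87560686] [ 0.52172672 -0.00400004  0.24189608]
```

Request:
apply_moves --targets '[{"xyz":[0,0,0],"spin":0,"claw":100},{"xyz":[0,0,0],"spin":0,"claw":100},{"xyz":[0,0,0],"spin":0,"claw":100},{"xyz":[0,0,0],"spin":0,"claw":100},{"xyz":[0,0,0],"spin":0,"claw":100},{"xyz":[0,0,30],"spin":0,"claw":100},{"xyz":[0,0,65],"spin":0,"claw":100},{"xyz":[0,0,100],"spin":0,"claw":100},{"xyz":[0,0,120],"spin":0,"claw":100},{"xyz":[0,0,120],"spin":7,"claw":100},{"xyz":[0,0,120],"spin":14,"claw":100},{"xyz":[0,0,120],"spin":21,"claw":100},{"xyz":[0,0,120],"spin":28,"claw":100},{"xyz":[0,0,120],"spin":35,"claw":100},{"xyz":[0,0,120],"spin":41,"claw":100},{"xyz":[0,0,120],"spin":41,"claw":100}]'

```text
clock: 13.07
tool_pos: [0.5221, -0.0054, 0.3616]
orientation: [-0.646, -0.288, 0.646, -0.288]
wrist_force: [-0.6, -0.5, 0.5]
gripper_width: 0.0857
```

```bash
python3 - <<'E'
from h import *
from scipy.spatial.transform import Rotation as Ro
o=ctrl.observe();print(o["wrist_force"],o["tool_pos"],np.degrees(np.arctan2(*Ro.from_quat(o["orientation"]).as_matrix()[:2,1][::-1])))
c=ctrl.read_camera("scene");f=c["frame"][:,:,::-1];cv2.imwrite("pics/g.png",cv2.resize(f[180:280,240:370],None,fx=6,fy=6,interpolation=cv2.INTER_CUBIC))
E
```

```text
[-0.64567    -0.54808     0.49293271] [ 0.52210839 -0.00541325  0.36163121] -41.95466859524076
```

View pics/g.png

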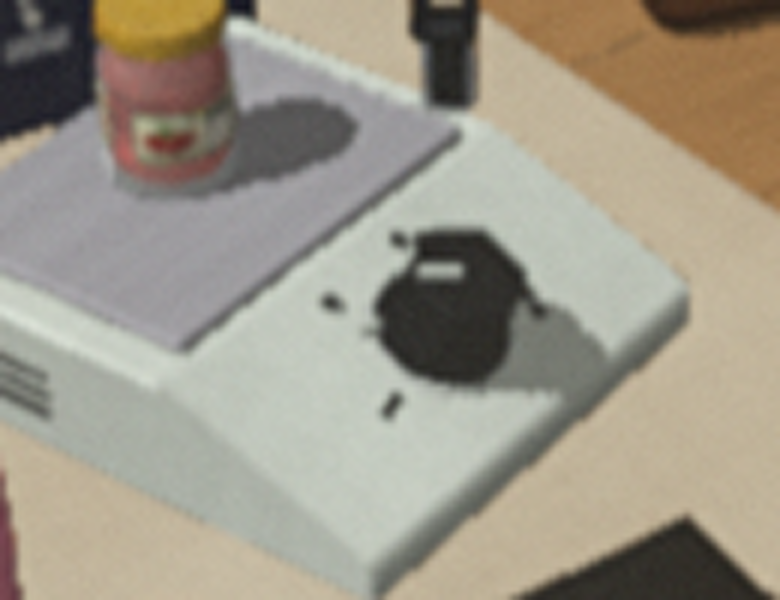

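The pointer and skirt tick, at (370,330) in the view, now point at the one-dot mark, so the knob is at 1.2 rad. I repeat the same grip and turn from the next flat, with the jaws at 138°.

Request:
apply_moves --targets '[{"xyz":[0,0,-35],"spin":0,"claw":100},{"xyz":[0,0,-70],"spin":0,"claw":100},{"xyz":[0,0,-100],"spin":0,"claw":100},{"xyz":[0,0,-112],"spin":0,"claw":100},{"xyz":[0,0,-119],"spin":0,"claw":100},{"xyz":[0,0,-119],"spin":0,"claw":100},{"xyz":[0,0,-119],"spin":0,"claw":60},{"xyz":[0,0,-119],"spin":0,"claw":50},{"xyz":[0,0,-119],"spin":0,"claw":40},{"xyz":[0,0,-119],"spin":0,"claw":40},{"xyz":[0,0,-119],"spin":0,"claw":40},{"xyz":[0,0,-119],"spin":0,"claw":40}]'

```text
clock: 14.12
tool_pos: [0.5217, -0.004, 0.2445]
orientation: [-0.646, -0.287, 0.647, -0.286]
wrist_force: [-16.5, 7.3, 26.5]
gripper_width: 0.0528
```

Request:
apply_moves --targets '[{"xyz":[0,0,0],"spin":-4,"claw":40},{"xyz":[0,0,0],"spin":-8,"claw":40},{"xyz":[0,0,0],"spin":-12,"claw":40},{"xyz":[0,0,0],"spin":-16,"claw":40},{"xyz":[0,0,0],"spin":-20,"claw":40},{"xyz":[0,0,0],"spin":-20,"claw":40}]'

```text
clock: 14.62
tool_pos: [0.5219, -0.0039, 0.2438]
orientation: [0.687, 0.169, -0.687, 0.168]
wrist_force: [-7.3, 8.6, 4.8]
gripper_width: 0.0521
```

```bash
python3 - <<'E'
from h import *
o=ctrl.observe();print(o["wrist_force"],o["torque"],o["gripper_width"])
c=ctrl.read_camera("scene");f=c["frame"][:,:,::-1];cv2.imwrite("pics/i.png",cv2.resize(f[180:280,240:370],None,fx=6,fy=6,interpolation=cv2.INTER_CUBIC))
E
```

```text
[-7.32990091  8.57925514  4.76812221] [2.10977904 1.45755706 0.17163682] 0.05214596561024705
```

View pics/i.png

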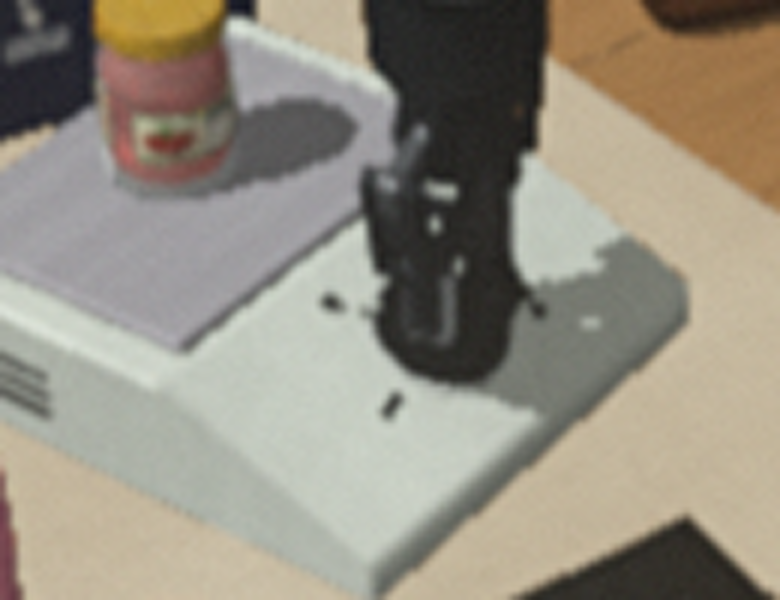

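```bash
cat > ov.py <<'E'
from h import *
import sys
src,dst,x0,y0,w,h,sc=sys.argv[1],sys.argv[2],240,180,130,100,6
yaw=.275;ex=np.array([np.cos(yaw),np.sin(yaw)]);ey=np.array([-ex[1],ex[0]])
a=np.r_[-np.sin(.4)*ex,np.cos(.4)];u=np.r_[np.cos(.4)*ex,np.sin(.4)];y=np.r_[ey,0]
K=np.array([.5345,-.0012,.0467]);c=ctrl.read_camera("scene")
I=cv2.imread(src)
def P(r,hh,th):
    q=K+a*hh+u*r*np.cos(th)+y*r*np.sin(th);U,V=proj(c,q);return int((U-x0+.5)*sc),int((V-y0+.5)*sc)
for k,col in((0.,(255,255,0)),(.9,(0,255,0)),(1.2,(0,0,255)),(1.5,(255,0,255)),(2.4,(0,255,255))):
    cv2.circle(I,P(.042,0,1.8-k),4,col,-1);cv2.circle(I,P(.030,.008,1.8-k),3,col,-1);cv2.circle(I,P(.026,.044,1.8-k),3,col,-1)
cv2.circle(I,P(0,.044,0),3,(255,255,255),-1);cv2.circle(I,P(0,.008,0),3,(255,0,0),-1)
cv2.imwrite(dst,I)
E
python3 ov.py pics/g.png pics/g2.png; python3 ov.py pics/i.png pics/i2.png
python3 -c "
import cv2,numpy as np
cv2.imwrite('pics/gi.png',np.hstack([cv2.imread(f'pics/{n}2.png')[180:460,260:640] for n in 'gi']))"
```

```text
(no output)
```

View pics/gi.png

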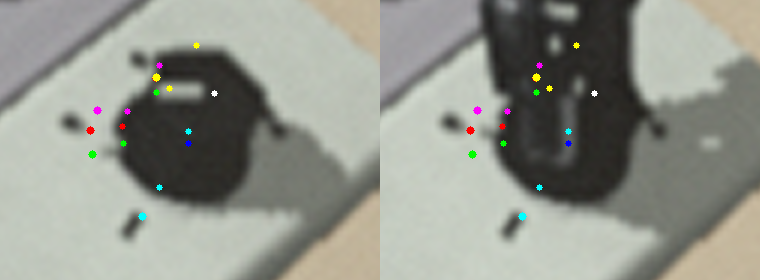

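The knob reads about 0.9 rad in the earlier picture and about 1.1 now, so it hadn't snapped yet and my pads are near a corner. I'll release, back off and look again.

Request:
apply_moves --targets '[{"xyz":[0,0,0],"spin":0,"claw":100},{"xyz":[0,0,0],"spin":0,"claw":100},{"xyz":[0,0,0],"spin":0,"claw":100},{"xyz":[0,0,0],"spin":0,"claw":100},{"xyz":[0,0,0],"spin":0,"claw":100},{"xyz":[0,0,30],"spin":0,"claw":100},{"xyz":[0,0,65],"spin":0,"claw":100},{"xyz":[0,0,100],"spin":0,"claw":100},{"xyz":[0,0,118],"spin":0,"claw":100},{"xyz":[0,0,118],"spin":0,"claw":100}]'

```text
clock: 15.6
tool_pos: [0.523, -0.0051, 0.3649]
orientation: [0.689, 0.169, -0.684, 0.17]
wrist_force: [0.7, 0.4, 0.6]
gripper_width: 0.0854
```

```bash
cat > look.py <<'E'
from h import *
import sys,subprocess
from scipy.spatial.transform import Rotation as Ro
n=sys.argv[1]
c=ctrl.read_camera("scene");f=c["frame"][:,:,::-1];cv2.imwrite(f"pics/{n}.png",cv2.resize(f[180:280,240:370],None,fx=6,fy=6,interpolation=cv2.INTER_CUBIC))
o=ctrl.observe();print(o["clock"],o["wrist_force"],o["tool_pos"],np.degrees(np.arctan2(*Ro.from_quat(o["orientation"]).as_matrix()[:2,1][::-1])))
E
python3 look.py l1; python3 ov.py pics/l1.png pics/l1b.png
python3 -c "
import cv2,numpy as np
cv2.imwrite('pics/l1c.png',np.hstack([cv2.imread(f'pics/{n}.png')[180:460,260:640] for n in ('l1','l1b')]))"
```

```text
15.65 [-0.44262304 -0.49055725 -0.78308666] [ 0.5224977  -0.00525388  0.36269081] -62.27259011232918
```

View pics/l1c.png

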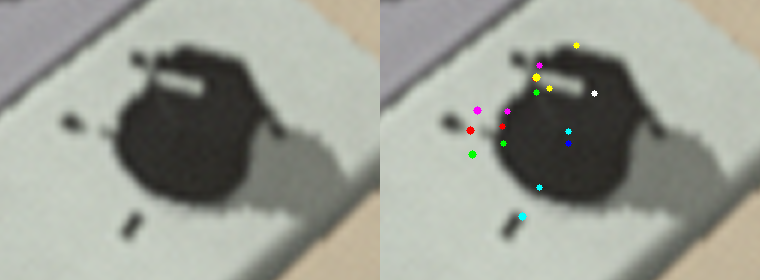

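The tick, at (108,133), now points straight at the one-dot mark, so the knob is at 1.2. I'll regrip with the jaws at 137.7°, the true flat angle.

Request:
apply_moves --targets '[{"xyz":[0,0,0],"spin":7,"claw":100},{"xyz":[0,0,0],"spin":14,"claw":100},{"xyz":[0,0,0],"spin":20,"claw":100},{"xyz":[0,0,-35],"spin":20,"claw":100},{"xyz":[0,0,-70],"spin":20,"claw":100},{"xyz":[0,0,-100],"spin":20,"claw":100},{"xyz":[0,0,-112],"spin":20,"claw":100},{"xyz":[0,0,-119],"spin":20,"claw":100},{"xyz":[0,0,-119],"spin":20,"claw":100},{"xyz":[0,0,-119],"spin":20,"claw":60},{"xyz":[0,0,-119],"spin":20,"claw":50},{"xyz":[0,0,-119],"spin":20,"claw":40},{"xyz":[0,0,-119],"spin":20,"claw":40},{"xyz":[0,0,-119],"spin":20,"claw":40},{"xyz":[0,0,-119],"spin":20,"claw":40}]'

```text
clock: 16.95
tool_pos: [0.5217, -0.0039, 0.2434]
orientation: [-0.646, -0.287, 0.646, -0.286]
wrist_force: [-14.9, 8.2, 24.5]
gripper_width: 0.0492
```

The width of 49.2 mm shows a proper flat grip. I'll turn in steps.

Request:
apply_moves --targets '[{"xyz":[0,0,0],"spin":-4,"claw":40},{"xyz":[0,0,0],"spin":-8,"claw":40},{"xyz":[0,0,0],"spin":-12,"claw":40},{"xyz":[0,0,0],"spin":-16,"claw":40},{"xyz":[0,0,0],"spin":-20,"claw":40},{"xyz":[0,0,0],"spin":-24,"claw":40},{"xyz":[0,0,0],"spin":-28,"claw":40},{"xyz":[0,0,0],"spin":-32,"claw":40},{"xyz":[0,0,0],"spin":-36,"claw":40},{"xyz":[0,0,0],"spin":-40,"claw":40},{"xyz":[0,0,0],"spin":-40,"claw":40}]'

```text
clock: 17.87
tool_pos: [0.5219, -0.0038, 0.2429]
orientation: [0.706, 0.047, -0.705, 0.046]
wrist_force: [-8.2, 4.7, 10.5]
gripper_width: 0.0468
```

Request:
apply_moves --targets '[{"xyz":[0,0,0],"spin":-4,"claw":40},{"xyz":[0,0,0],"spin":-8,"claw":40},{"xyz":[0,0,0],"spin":-12,"claw":40},{"xyz":[0,0,0],"spin":-16,"claw":40},{"xyz":[0,0,0],"spin":-20,"claw":40},{"xyz":[0,0,0],"spin":-24,"claw":40},{"xyz":[0,0,0],"spin":-24,"claw":40}]'

```text
clock: 18.45
tool_pos: [0.5223, -0.0042, 0.243]
orientation: [0.7, -0.1, -0.699, -0.102]
wrist_force: [-5.7, 2.5, 6.1]
gripper_width: 0.047
```

```bash
python3 look.py m1
```

```text
18.5 [-5.47092712  2.84690255  7.01583293] [ 0.52231459 -0.00415426  0.2430234 ] -106.2338869451747
```

View pics/m1.png

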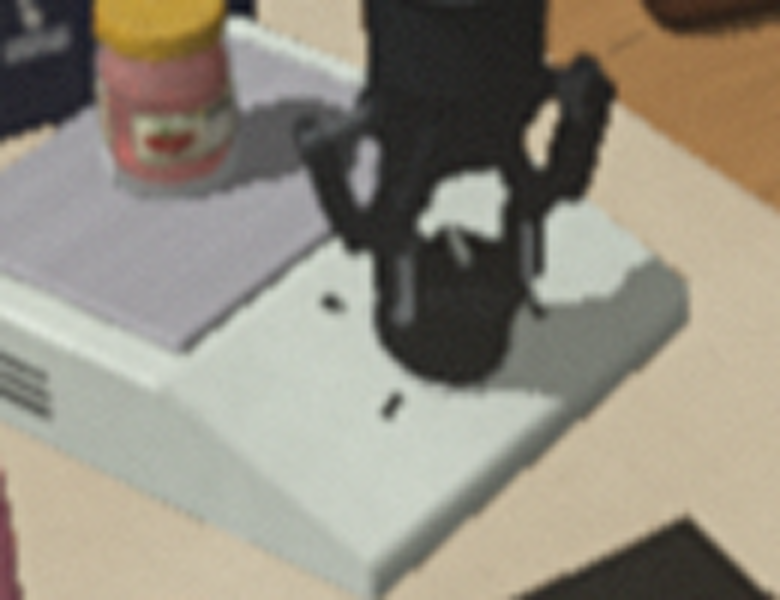

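The pointer, at (458,245) in the view, has swung to nearly the two-dot direction. Now I release and retreat.

Request:
apply_moves --targets '[{"xyz":[0,0,0],"spin":0,"claw":100},{"xyz":[0,0,0],"spin":0,"claw":100},{"xyz":[0,0,0],"spin":0,"claw":100},{"xyz":[0,0,0],"spin":0,"claw":100},{"xyz":[0,0,0],"spin":0,"claw":100},{"xyz":[0,0,30],"spin":0,"claw":100},{"xyz":[0,0,65],"spin":0,"claw":100},{"xyz":[0,0,100],"spin":0,"claw":100},{"xyz":[0,0,140],"spin":0,"claw":100},{"xyz":[0,0,160],"spin":0,"claw":100},{"xyz":[0,0,160],"spin":0,"claw":100}]'

```text
clock: 19.42
tool_pos: [0.5228, -0.0051, 0.4065]
orientation: [0.702, -0.1, -0.698, -0.1]
wrist_force: [-0.4, 0.2, 0.8]
gripper_width: 0.0855
```

```bash
python3 look.py n1; python3 ov.py pics/n1.png pics/n1b.png
python3 -c "
import cv2,numpy as np
cv2.imwrite('pics/n1c.png',np.hstack([cv2.imread(f'pics/{n}.png')[180:460,260:640] for n in ('n1','n1b')]))"
```

```text
19.4667 [-0.22374184  0.22605951 -0.38087658] [ 0.52240511 -0.00521802  0.40392414] -106.26256494370796
```

View pics/n1c.png

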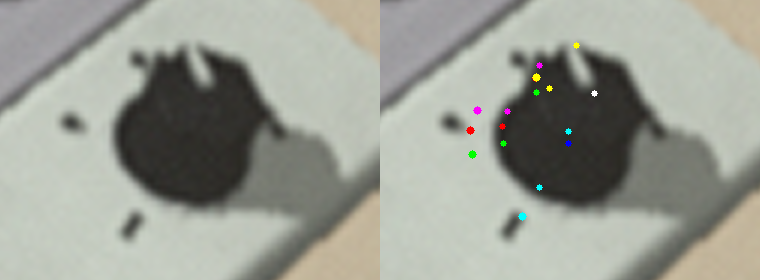

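The pointer lies along the predicted 2.4 rad direction (yellow). I'll move the arm aside to confirm from the top view.

Request:
apply_moves --targets '[{"xyz":[-10,-40,0],"spin":0,"claw":100},{"xyz":[-20,-80,0],"spin":0,"claw":100},{"xyz":[-30,-120,0],"spin":0,"claw":100},{"xyz":[-40,-160,0],"spin":0,"claw":100},{"xyz":[-50,-200,0],"spin":0,"claw":100},{"xyz":[-60,-240,0],"spin":0,"claw":100},{"xyz":[-70,-280,0],"spin":0,"claw":100},{"xyz":[-80,-320,0],"spin":0,"claw":100},{"xyz":[-90,-360,0],"spin":0,"claw":100},{"xyz":[-100,-400,0],"spin":0,"claw":100},{"xyz":[-100,-400,0],"spin":0,"claw":100},{"xyz":[-100,-400,0],"spin":0,"claw":100}]'

```text
clock: 20.52
tool_pos: [0.4207, -0.4072, 0.3997]
orientation: [-0.699, 0.101, 0.701, 0.102]
wrist_force: [0.9, 0.5, -0.3]
gripper_width: 0.0854
```

```bash
python3 - <<'E'
from h import *
yaw=.275;ex=np.array([np.cos(yaw),np.sin(yaw)]);ey=np.array([-ex[1],ex[0]])
a=np.r_[-np.sin(.4)*ex,np.cos(.4)];u=np.r_[np.cos(.4)*ex,np.sin(.4)];y=np.r_[ey,0]
K=np.array([.5345,-.0012,.0487]);c=ctrl.read_camera("top");x0,y0=285,195;sc=8
I=cv2.resize(c["frame"][y0:y0+70,x0:x0+70,::-1],None,fx=8,fy=8,interpolation=cv2.INTER_CUBIC);J=I.copy()
for k,col in((2.2,(0,255,0)),(2.4,(0,255,255)),(2.6,(255,0,255))):
    q=K+a*.044+u*.0275*np.cos(1.8-k)+y*.0275*np.sin(1.8-k);U,V=proj(c,q);cv2.circle(J,(int((U-x0+.5)*sc),int((V-y0+.5)*sc)),4,col,-1)
U,V=proj(c,K+a*.044);cv2.circle(J,(int((U-x0+.5)*sc),int((V-y0+.5)*sc)),4,(255,255,255),-1)
cv2.imwrite("pics/o.png",cv2.resize(np.hstack([I,J]),(800,400)))
f=c["frame"][:,:,::-1];cv2.imwrite("pics/o2.png",f)
hsv=cv2.cvtColor(c["frame"],cv2.COLOR_RGB2HSV);m=cv2.inRange(hsv,(18,120,90),(32,255,255));k=np.zeros_like(m);k[130:220,245:355]=m[130:220,245:355]
q=max(cv2.findContours(k,0,1)[0],key=cv2.contourArea);b=cv2.boundingRect(q);print(b)
p=onz(c,b[0]+b[2]/2-.5,b[1]+b[3]/2-.5,.078+.083)[:2];d=p-np.array([.661,.0355]);print(p,d@ex,d@ey)
E
```

```text
(284, 148, 26, 26)
[0.67524785 0.04069683] 0.015123673263353727 0.001132601550230388
```

View pics/o.png

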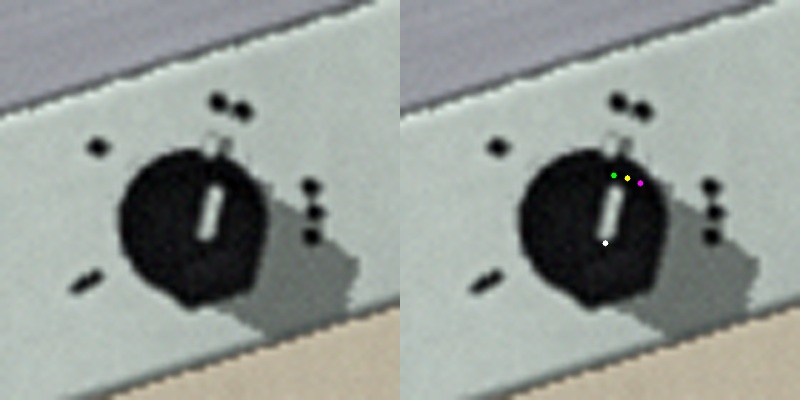

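View pics/o2.png

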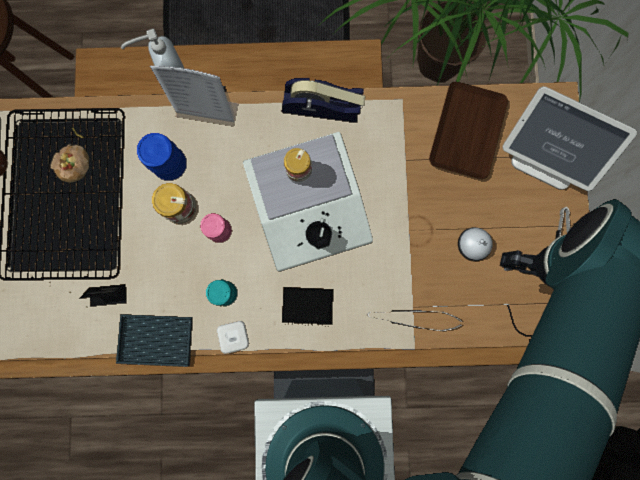

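The jar sits 15 mm behind plate centre and 1 mm sideways, as planned. The pointer could be a little short, so I'll measure its angle by casting rays onto the end-face plane in the off and current pictures.

```bash
cat > ang.py <<'E'
from h import *
import sys
yaw=.272;ex=np.array([np.cos(yaw),np.sin(yaw)]);ey=np.array([-ex[1],ex[0]])
a=np.r_[-np.sin(.4)*ex,np.cos(.4)];u=np.r_[np.cos(.4)*ex,np.sin(.4)];y=np.r_[ey,0]
K=np.array([.5345,-.0012,.0487])
def ang(c,f,name):
    g=cv2.cvtColor(f,cv2.COLOR_BGR2GRAY).astype(float)
    ctr=np.array(proj(c,K+a*.044))
    pts=[];ws=[]
    # bright pixels inside end face
    for v in range(int(ctr[1])-25,int(ctr[1])+26):
        for U in range(int(ctr[0])-25,int(ctr[0])+26):
            o,d=ray(c,U,v);P=o+d*(((K+a*.044)-o)@a)/(d@a)-(K+a*.044)
            r=np.hypot(P@u,P@y)
            if r<.0235: pts.append((P@u,P@y));ws.append(max(0,g[v,U]-60))
    pts=np.array(pts);ws=np.array(ws);m=(pts*ws[:,None]).sum(0)/ws.sum()
    C=((pts-m)*ws[:,None]).T@(pts-m);w,V=np.linalg.eigh(C);e=V[:,1];e=e*np.sign(e@m)
    print(name,"n",(ws>0).sum(),"centroid",m*1000,"axis ang",np.arctan2(e[1],e[0]),"centroid ang",np.arctan2(m[1],m[0]))
E
python3 - <<'E'
from ang import *
ct=ctrl.read_camera("top");cs=ctrl.read_camera("scene")
ang(ct,cv2.imread("pics/top0.png"),"top off");ang(ct,ct["frame"][:,:,::-1].copy(),"top now")
ang(cs,cv2.imread("pics/scene0.png"),"scene off");ang(cs,cs["frame"][:,:,::-1].copy(),"scene now")
# dots / tick on panel
def pan(c,U,V,h=0):
    o,d=ray(c,U,V);P=o+d*(((K+a*h)-o)@a)/(d@a)-(K+a*h);return np.hypot(P@u,P@y)*1000,np.arctan2(P@y,P@u)
s=70/400
for n,U,V,h in(("bar",87,281,0),("1",98,147,0),("2",231,106,0),("3",313,212,0),("tick",213,143,.004),("tick8",213,146,.008)):print(n,pan(ct,285+U*s-.5,195+V*s-.5,h))
E
```

```text
top off n 28 centroid [-4.99292831 13.83386749] axis ang 1.8431215902800668 centroid ang 1.917166682187109
top now n 31 centroid [11.11809121 -5.60407336] axis ang -0.46697806703187944 centroid ang -0.46688232070681157
scene off n 45 centroid [-0.79098068 -0.15311364] axis ang -1.4312820730081839 centroid ang -2.9503830797871324
scene now n 51 centroid [  6.26029639 -10.22949694] axis ang 0.4392079603880128 centroid ang -1.0216110651677899
bar (np.float64(50.83694856036085), np.float64(1.823294269510914))
1 (np.float64(49.03498711804426), np.float64(0.6317791448729222))
2 (np.float64(48.156188489909006), np.float64(-0.6018763010667603))
3 (np.float64(49.15341299960572), np.float64(-1.835914905228131))
tick (np.float64(32.32825891133782), np.float64(-0.5134487895291885))
tick8 (np.float64(31.87908663258849), np.float64(-0.5023255947844706))
```

The pointer measures about 2.31 to 2.38 rad, inside the 2.2 to 2.6 band. I'll wait a second and remeasure to check that it is at rest.

Request:
apply_moves --targets '[{"xyz":[0,0,0],"spin":0,"claw":100},{"xyz":[0,0,0],"spin":0,"claw":100},{"xyz":[0,0,0],"spin":0,"claw":100},{"xyz":[0,0,0],"spin":0,"claw":100},{"xyz":[0,0,0],"spin":0,"claw":100},{"xyz":[0,0,0],"spin":0,"claw":100},{"xyz":[0,0,0],"spin":0,"claw":100},{"xyz":[0,0,0],"spin":0,"claw":100},{"xyz":[0,0,0],"spin":0,"claw":100},{"xyz":[0,0,0],"spin":0,"claw":100},{"xyz":[0,0,0],"spin":0,"claw":100},{"xyz":[0,0,0],"spin":0,"claw":100}]'

```text
clock: 21.67
tool_pos: [0.4221, -0.4052, 0.4017]
orientation: [-0.7, 0.1, 0.7, 0.1]
wrist_force: [0.4, 0.0, 0.3]
gripper_width: 0.0855
```

```bash
python3 - <<'E'
from ang import *
for i in range(3):
    ct=ctrl.read_camera("top");ang(ct,ct["frame"][:,:,::-1].copy(),"top now")
ang(ct,cv2.imread("pics/o2.png"),"1s ago")
x0,y0=285,195
I=[cv2.resize(f[y0:y0+55,x0+15:x0+70],(400,400),interpolation=cv2.INTER_CUBIC) for f in(cv2.imread("pics/top0.png"),ct["frame"][:,:,::-1])]
cv2.imwrite("pics/p.png",np.hstack(I))
E
```

```text
top now n 30 centroid [11.1735975  -5.54286948] axis ang -0.5004267095277335 centroid ang -0.4604974459149826
top now n 33 centroid [11.13912453 -5.56264251] axis ang -0.48936529769552845 centroid ang -0.4631505162178417
top now n 31 centroid [11.20092494 -5.55831557] axis ang -0.5007833161674131 centroid ang -0.4606328362476169
1s ago n 33 centroid [11.10869532 -5.53660853] axis ang -0.48867978593302036 centroid ang -0.46236929833368146
```

View pics/p.png

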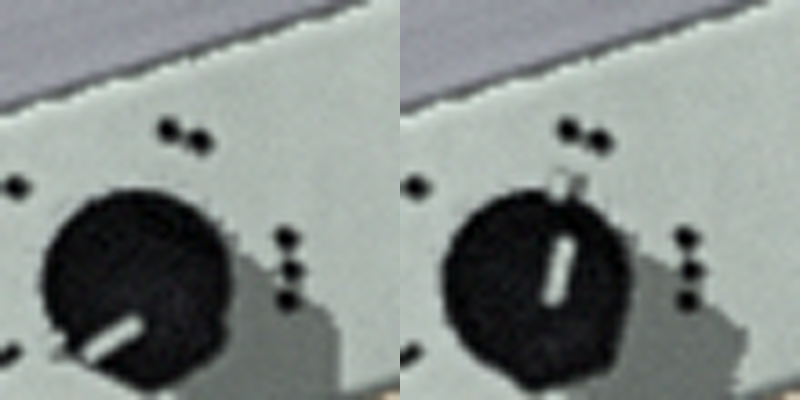

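The knob is at rest at about 2.3 rad, inside the band but roughly 0.1 short of the notch centre. There is time for a small nudge to seat it, so I'll regrip the same way and turn about 6° more.

Request:
apply_moves --targets '[{"xyz":[10,40,0],"spin":0,"claw":100},{"xyz":[20,80,0],"spin":0,"claw":100},{"xyz":[30,120,0],"spin":0,"claw":100},{"xyz":[40,160,0],"spin":0,"claw":100},{"xyz":[50,200,0],"spin":0,"claw":100},{"xyz":[60,240,0],"spin":0,"claw":100},{"xyz":[70,280,0],"spin":0,"claw":100},{"xyz":[80,320,0],"spin":0,"claw":100},{"xyz":[90,360,0],"spin":0,"claw":100},{"xyz":[100,400,0],"spin":0,"claw":100},{"xyz":[100,400,0],"spin":0,"claw":100},{"xyz":[100,400,-35],"spin":0,"claw":100},{"xyz":[100,400,-70],"spin":0,"claw":100},{"xyz":[100,400,-100],"spin":0,"claw":100},{"xyz":[100,400,-120],"spin":0,"claw":100},{"xyz":[100,400,-120],"spin":0,"claw":100}]'

```text
clock: 23.15
tool_pos: [0.521, -0.0053, 0.2781]
orientation: [-0.698, 0.1, 0.702, 0.1]
wrist_force: [-0.4, -0.2, -0.3]
gripper_width: 0.085
```

Request:
apply_moves --targets '[{"xyz":[1,0,-20],"spin":0,"claw":100},{"xyz":[1,0,-32],"spin":0,"claw":100},{"xyz":[1,0,-38],"spin":0,"claw":100},{"xyz":[1,0,-38],"spin":0,"claw":60},{"xyz":[1,0,-38],"spin":0,"claw":50},{"xyz":[1,0,-38],"spin":0,"claw":40},{"xyz":[1,0,-38],"spin":0,"claw":40},{"xyz":[1,0,-38],"spin":0,"claw":40},{"xyz":[1,0,-38],"spin":0,"claw":40}]'

```text
clock: 23.9
tool_pos: [0.5235, -0.0049, 0.2453]
orientation: [0.701, -0.1, -0.699, -0.1]
wrist_force: [-6.2, 1.4, 15.7]
gripper_width: 0.0486
```

Request:
apply_moves --targets '[{"xyz":[0,0,0],"spin":-2,"claw":40},{"xyz":[0,0,0],"spin":-4,"claw":40},{"xyz":[0,0,0],"spin":-6,"claw":40},{"xyz":[0,0,0],"spin":-6,"claw":40},{"xyz":[0,0,0],"spin":-6,"claw":40},{"xyz":[0,0,0],"spin":-6,"claw":70},{"xyz":[0,0,0],"spin":-6,"claw":100},{"xyz":[0,0,0],"spin":-6,"claw":100},{"xyz":[0,0,0],"spin":-6,"claw":100},{"xyz":[0,0,0],"spin":-6,"claw":100},{"xyz":[0,0,0],"spin":-6,"claw":100},{"xyz":[0,0,35],"spin":-6,"claw":100},{"xyz":[0,0,70],"spin":-6,"claw":100},{"xyz":[0,0,105],"spin":-6,"claw":100},{"xyz":[0,0,140],"spin":-6,"claw":100},{"xyz":[0,0,160],"spin":-6,"claw":100},{"xyz":[0,0,160],"spin":-6,"claw":100}]'

```text
clock: 25.32
tool_pos: [0.5238, -0.0051, 0.4082]
orientation: [0.696, -0.136, -0.692, -0.137]
wrist_force: [0.2, 0.5, 1.2]
gripper_width: 0.0854
```

Request:
apply_moves --targets '[{"xyz":[-10,-40,0],"spin":0,"claw":100},{"xyz":[-20,-80,0],"spin":0,"claw":100},{"xyz":[-30,-120,0],"spin":0,"claw":100},{"xyz":[-40,-160,0],"spin":0,"claw":100},{"xyz":[-50,-200,0],"spin":0,"claw":100},{"xyz":[-60,-240,0],"spin":0,"claw":100},{"xyz":[-70,-280,0],"spin":0,"claw":100},{"xyz":[-80,-320,0],"spin":0,"claw":100},{"xyz":[-90,-360,0],"spin":0,"claw":100},{"xyz":[-100,-400,0],"spin":0,"claw":100},{"xyz":[-100,-400,0],"spin":0,"claw":100},{"xyz":[-100,-400,0],"spin":0,"claw":100}]'

```text
clock: 26.32
tool_pos: [0.4219, -0.4072, 0.4027]
orientation: [-0.693, 0.138, 0.694, 0.138]
wrist_force: [0.3, 1.0, -0.5]
gripper_width: 0.0851
```

```bash
python3 - <<'E'
from ang import *
for i in range(2):
    ct=ctrl.read_camera("top");ang(ct,ct["frame"][:,:,::-1].copy(),"top now")
ang(ct,cv2.imread("pics/top0.png"),"off")
x0,y0=285,195
I=[cv2.resize(f[y0:y0+55,x0+15:x0+70],(400,400),interpolation=cv2.INTER_CUBIC) for f in(cv2.imread("pics/o2.png"),ct["frame"][:,:,::-1])]
cv2.imwrite("pics/q.png",np.hstack(I));cv2.imwrite("pics/q2.png",ct["frame"][:,:,::-1])
d=cv2.absdiff(cv2.imread("pics/top0.png"),cv2.imread("pics/q2.png")).max(2)
for n,(x,y,w,h) in dict(bell=(455,222,45,45),reader=(212,315,40,45),pad=(275,280,65,50),tongs=(365,300,105,35)).items():print(n,(d[y:y+h,x:x+w]>50).sum())
c=ct;hsv=cv2.cvtColor(c["frame"],cv2.COLOR_RGB2HSV);m=cv2.inRange(hsv,(18,120,90),(32,255,255));k=np.zeros_like(m);k[130:220,245:355]=m[130:220,245:355]
b=cv2.boundingRect(max(cv2.findContours(k,0,1)[0],key=cv2.contourArea));print(b)
E
```

```text
top now n 31 centroid [10.2175406  -6.87579807] axis ang -0.5793151486905542 centroid ang -0.5923335389909081
top now n 31 centroid [10.26812513 -6.9048615 ] axis ang -0.5865892209935483 centroid ang -0.5919998440467134
off n 28 centroid [-4.99292831 13.83386749] axis ang 1.8431215902800668 centroid ang 1.917166682187109
bell 0
reader 0
pad 0
tongs 0
(284, 148, 26, 26)
```

View pics/q.png

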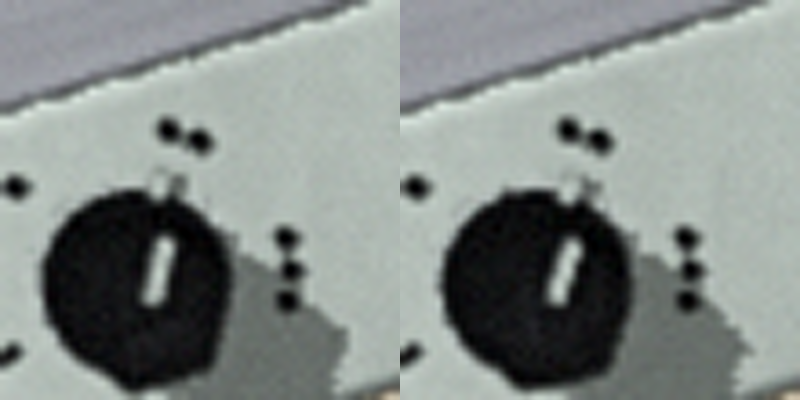

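The pointer angle is now −0.58 to −0.59, which matches the two-dot mark at −0.60, so the knob is at about 2.4 rad. The jar and the bystanders have not moved.

```bash
python3 -c "
from station import ctrl
print(ctrl.job_done())"
```

```text
the job is handed in; nothing more can be done
None
```

I stood the small yellow-lidded jam jar on the steel plate, let go of it, and turned the knob clockwise in stages to the two-dot notch. The job was handed in at about 26.5 s; no verdict was reported.

- **Jar:** it stands upright, about 15 mm behind the plate's centre and 1 mm to the side. It was unchanged in the last picture.
- **Knob:** the last pointer reading is about 2.39 rad by the mark on the end face (2.42–2.51 compared with the off picture), in line with the two-dot mark.
- **Other objects:** the bell, card reader, note pad and tongs showed no change in the top view. The gripper is clear of everything.

Two checks disagreed along the way:

- **First release:** the knob stayed at about 0.9 rad instead of snapping to one dot. My next grip was therefore off the flats and slipped, but it brought the knob to one dot, and I regripped from there.
- **After the main turn:** the knob came to rest at about 2.3 rad, inside the allowed band but short of the notch centre. I regripped and turned it about 6° more to seat it.

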